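Shut the test cell and clip it

ROBOT

A 6-joint arm with a two-finger parallel gripper is mounted at the origin on the work surface. World frame = base frame: x ahead of the robot, y to its left, z up, the work surface at z = 0. Lengths are in m, angles in degrees, forces in N, time in s.
With the tool pointing down it reaches from about 0.4 to 0.825 m from the base axis. Payload 7 kg.
Tool frame: the origin (TCP) lies midway between the tips of the shut fingers; the grasp point (between the pads) lies 19 mm behind it; z points along the fingers, y is the line along which they close (so a half turn about z gives the same grasp; the last joint's range is limited). The gripper opens to 88 mm and grips with 3 to 60 N. Pads are 19 mm wide; open, the fingers measure 130 mm over their backs; the gripper's body (78 mm by 193 mm) begins 47 mm behind the grasp point.
Start: joints at [-49.67, 20.546, 0.682, 0, -70.136, -16.507], TCP at [0.273, -0.617, 0.227] pointing down, gripper open.
Joint ranges: [-176.03, 176.03], [-82.01, 121.73], [-58.28, 71.71], [-173.87, 95.51], [-174.79, -0.11], [-173.66, 173.66]. Speed limits (degrees/s): [136.94, 136.94, 172.46, 180, 180, 180].

INTERFACE

Orientations are given as [roll, pitch, yaw] about the fixed x, y, z axes, in that order (R = Rz(yaw) Ry(pitch) Rx(roll)).
In Python, from plant import get_state, optics, order gives the robot as it stands. The module is installed in compiled form; this text tells all that it offers.
- The arm moves only by the tool send_rows, never from a script. Its argument "moves" is a list of rows, each an object with "slide": the shift along the tool's x, y, z as a fraction of full scale, a list of three; "turn": the turn about the tool's z as a fraction of full scale; "gripper": the opening, from 0 (shut) to 1 (fully open). A call has exactly 5 rows; each row is the pose to reach, as a shift and turn from the pose commanded when the call began, along the tool's axes at that moment; what a row does not reach only later rows make up. Full scale, the value 1, is 150 mm for a shift and 90 degrees for a turn. A row lasts 1/12 s, in which the tool goes at most 41.7 mm and 7.16 degrees, less where a joint would pass 70% of its speed; a pose out of reach is approached as far as the arm can. A call with a number of a shift or a turn outside -1 to 1 is refused whole. A call with a gripper value outside its range is refused whole. The fingers move at their own pace and stop on an object; "newtons" is the grip in N (left out, the last holds). Time passes only in rows, so rows that repeat a pose let the fingers close, or fill a call up. It gives the time, the measured TCP pose, the force, the opening and the grip force at its end, in the units of the state.
- get_state(): the state, without advancing time (a new reading comes with each control period).
- optics.capture(name): name is "scene" or "side" or "wrist"; returns a dict with "img" (480x640x3 uint8, red, green, blue), "intrinsics" (3x3 intrinsics, pixels), "origin" and "attitude" of the camera in the world. Camera axes: x right, y down, z forward; pixel columns grow to the right and rows downward; lengths in m; the calibration is good to about 2 mm. A picture is of the moment at which its call begins. There is no depth.
- order.close_job(): hands the job in; it is judged then, once.
Trained networks look in the newest picture that a camera, given by its name, has taken for a name from the list of things; names that differ only in an ending like _2 or _b are one class to them, and where a whole thing is asked for, a point or a joint stands for the part that bears it (a point fixed in the world has none). Each returns a list of dicts, best first, with "p" (0 to 1); they miss things now and then, are a little off and sometimes report something else, mostly with a low value. They report only what shows in the picture. A call takes as long as a camera call. They do not tell look-alikes from the thing itself.
- optics.look_for(camera, name): "location" ([x, y, z] in m, in world coordinates, good to about 4 mm: the middle of the surface that is visible of it).
The state is a dict: "time_s": time; "joints": joint angles; "qd": joint speeds; "joint_torque": joint torques, N m; "tcp_pos": TCP position; "eef_rot": TCP orientation; "contact_force": force on the tool from outside, world axes, zero at the start; "moment": the same for the moment, N m; "gripper_width": finger opening in m; "gripper_force": force on a finger pad.
Only numpy, scipy, OpenCV 4.12 (cv2) and the standard library are available. Lean on these libraries where they do the work, as an engineer would, in place of code of your own. Each camera call takes 0.05 s, during which the arm holds its last target. There are 200 camera calls.

TASK

Lower the white hinged hood of the test cell gently until it rests fully closed, without leaning on it. Then push the sprung clamp onto the cell's front edge, over the middle of the steel tongue, until its upper jaw snaps behind the rod and it sits fully home and square. Leave the flask, bottle and wrench where they are.

Things in the scene. Friction and masses are not known exactly. Their poses are not given: they have to be found in the camera images.
- cell: Test cell fixed to the bench: aluminium plate 190 x 180 x 6 mm on feet (underside 11 mm, top 17 mm over the bench; free below within 60 mm of the middle line) under a white hood. Origin on the bench, 105 mm behind the plate's front edge, on the middle line; x from the front edge to the hinge at the rear, y along the front edge, z up.
- seat (a point): Point on the bench under the middle of the plate's front edge, axes as the cell's. When the clamp is home its origin is here (drawn up about 2 mm) and its axes lie along these.
- hinge (a point): Middle of the hood's hinge axis (along the cell's y), at the rear of the cell, 17 mm over the bench, 180 mm behind the front edge.
- hood (a joint): Hood angle in rad: 0 closed on the plate, positive open (front edge up). Stiff hinge: the hood stays where it is left, and some 3 N at its front closes it.
- hood_edge (a point): Middle of the top front edge of the hood, moving with it: 135 mm forward of and (closed) 45 mm above the hinge axis. The hood is a box 135 mm long, 150 mm wide, 45 mm high with a flat closed top. Axes as the cell's when closed.
- clamp: Loose sprung steel clamp, 160 g, flat on the bench: 77 mm long, 30 wide, 49 high. x points out of its mouth, z up. Origin on its underside, below the front face of its block; that face stops against the plate's edge when home. Lower jaw, 9 mm thick, reaches 30 mm forward; upper jaw's sloped nose 37 mm; its hook bar is 13.5 mm forward. It snaps over the rod at about 20 N.
- jaw_part (a joint): Angle of the clamp's upper jaw in rad: 0 shut, positive open; about 0.2 as it passes over the rod, about 0.05 when it has snapped behind it.
- flask: Bystander: glass conical flask, 72 mm across the foot, 94 mm high; origin under its centre.
- bottle: Bystander: glass bottle with a cap, 66 mm across, 150 mm high; origin under its centre.
- wrench: Bystander: steel wrench 140 mm long lying on the bench; origin under its centre, x along its length.
- rod (a point): Middle of a steel cross rod, 8 mm diameter, 32 mm long, on the hood's tongue, moving with the hood. The tongue is 40 mm wide, 6 mm thick and reaches 45 mm forward of the hood's front wall; closed, it lies on the plate, its front end flush with the plate's front edge, its top 23 mm over the bench, the rod 5 mm behind the edge, rod top 28 mm over the bench.
- clamp_back (a point): Middle of the flat back of the clamp's block, 40 mm behind the clamp's origin, 12 mm above its underside, axes as the clamp's. The block is 40 mm long, 30 mm wide and 24 mm high; on it two pivot cheeks up to 40 mm high, flush with its sides, carry the upper jaw.
Not all that is in view belongs to the job. What is shaped like the clamp but purple is not meant.

How it is judged:
By the outcome, as a careful person would: the job done as asked, in the order asked, and still so for the second after the job is handed in, with the robot touching nothing.
It also fails if it takes over 72 s, if anything falls off the work surface, if the arm or the gripper's body presses on something with over 40 N, if the wrist force passes 120 N, or if a joint passes its speed limit or range.

## Working session

There is one attempt and no reset: what is moved stays moved. The work goes in short steps, Python scripts to look and compute and a tool call to move; the robot and the scene stay as the last step left them, time stands still between calls to the robot, and variables do not carry over. Pictures are saved under pics/ and viewed, at most 10 in all, crops included, and the job is handed in when it is done.

Besides the shell and the picture viewer there is one more tool, called after "Request:" as name([rows], argument=value, ...), one row to a line, values as JSON. send_rows: Moves the arm, as the interface text tells. Shift numbers are shares of 150 mm and turn numbers shares of 90 degrees, none past 1 either way. Its arguments: {"type":"object","properties":{"moves":{"type":"array"},"newtons":{"type":"number"}},"required":["moves"]}

```bash
mkdir -p pics; cat > h.py <<'E'
import numpy as np, cv2
from plant import get_state, optics, order
def cap(n,f=None):
    c=optics.capture(n)
    if f: cv2.imwrite('pics/'+f,c['img'][:,:,::-1])
    return c
E
python3 - <<'E'
from h import *
for n in ('scene','side'):
    c=cap(n,n+'0.png'); print(n,c['origin'],c['attitude'])
    print(np.array(c['intrinsics']).tolist())
    for t in ('clamp','hood','hood_edge','rod','cell','flask','bottle','wrench','clamp_back'):
        print(t,[(np.round(d['location'],3).tolist(),round(d['p'],2)) for d in optics.look_for(n,t)][:4])
s=get_state();print(s)
E
```

```text
scene [ 1.27920166 -0.38939808  0.84731278] [-132.49382883   -0.54492697   62.07950642]
[[537.6089831691912, 0.0, 319.2226862294365], [0.0, 537.6089831691912, 245.83252677946473], [0.0, 0.0, 1.0]]
clamp [([0.476, 0.208, 0.03], 0.88), ([0.381, 0.13, 0.026], 0.55)]
hood [([0.686, 0.004, 0.094], 0.79)]
hood_edge [([0.688, 0.002, 0.092], 0.87)]
rod [([0.69, 0.001, 0.093], 0.69)]
cell []
flask [([0.507, -0.22, 0.042], 0.9)]
bottle [([0.672, 0.291, 0.082], 0.74)]
wrench [([0.635, -0.316, 0.006], 0.77)]
clamp_back [([0.476, 0.207, 0.029], 0.78), ([0.38, 0.128, 0.026], 0.6)]
side [0.41255421 0.61309258 0.56030946] [-127.76061637    1.22119833 -168.08458335]
[[457.9682762709672, 0.0, 324.40557796711704], [0.0, 457.9682762709672, 243.0313555608866], [0.0, 0.0, 1.0]]
clamp [([0.462, 0.223, 0.023], 0.69), ([0.372, 0.151, 0.031], 0.68)]
hood [([0.653, 0.047, 0.102], 0.64)]
hood_edge [([0.66, 0.046, 0.106], 0.87)]
rod [([0.652, 0.046, 0.102], 0.72)]
cell [([0.632, 0.051, 0.018], 0.42)]
flask [([0.484, -0.203, 0.036], 0.64)]
bottle [([0.644, 0.331, 0.092], 0.63), ([0.464, 0.225, 0.026], 0.35)]
wren
[... 155 characters left out ...]
029], 0.66)]
{'time_s': 1.0, 'joints': array([-4.96696179e+01,  2.05466024e+01,  6.80515407e-01,  1.25767468e-04,
       -7.01348830e+01, -1.65070682e+01]), 'qd': array([-0.06851718,  0.04495131,  0.07998121,  0.08075637,  0.00349063,
        0.03526795]), 'joint_torque': array([-9.42882034e-04, -5.82389474e+01,  2.93309534e+01,  7.00272694e+00,
        1.25856127e-02,  9.22080545e-06]), 'tcp_pos': array([ 0.27261558, -0.61746934,  0.22654792]), 'eef_rot': array([ 1.79999104e+02, -3.89007118e-04, -1.56176643e+02]), 'contact_force': array([-0.09703315, -1.36330212,  0.20486454]), 'moment': array([0.00412354, 0.02504306, 0.02756429]), 'gripper_force': 0.0, 'gripper_width': 0.08769971750591173}
```

View pics/scene0.png

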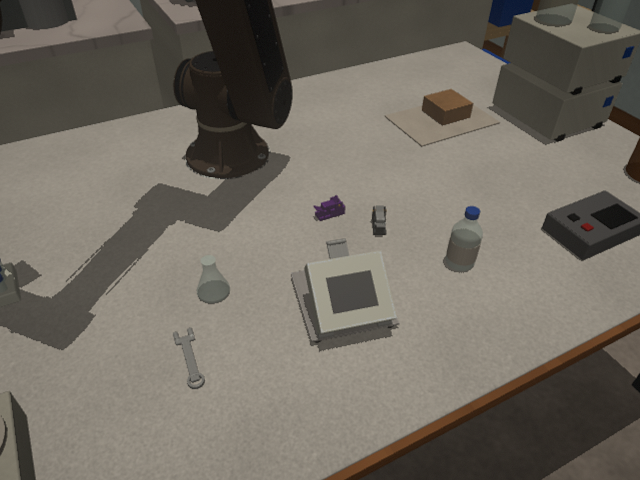

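View pics/side0.png

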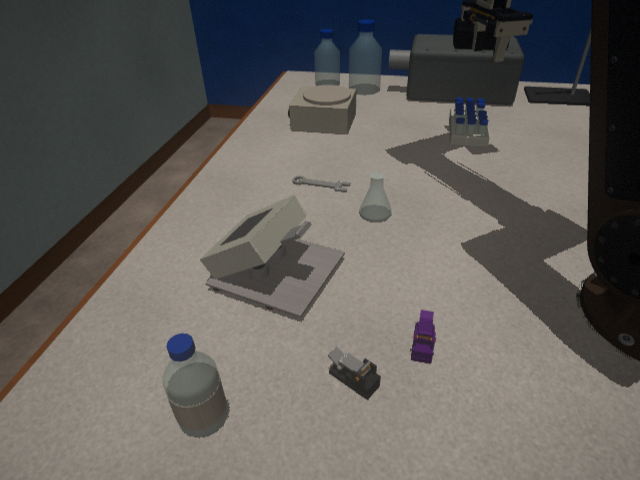

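The steel-grey clamp shows at scene (379,220) / side (355,371). The purple look-alike is at scene (329,208) / side (424,335). The grey one fits the description "steel", so I'll confirm it in an enlarged crop, together with the plate corners.

```bash
python3 - <<'E'
from h import *
a=cv2.imread('pics/side0.png');b=cv2.imread('pics/scene0.png')
z=lambda i,x,y,w,h,s:cv2.resize(i[y:y+h,x:x+w],None,fx=s,fy=s,interpolation=cv2.INTER_CUBIC)
p=z(a,200,190,160,130,5)
cv2.imwrite('pics/c1.png',z(a,200,190,160,120,5))
q=np.hstack([z(a,315,335,80,70,5),z(b,345,195,70,70,400/70)[:350]]); 
r=z(b,285,235,130,112,2.2)
cv2.imwrite('pics/c2.png',cv2.resize(q,(800,350)))
E
```

```text
(no output)
```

View pics/c1.png

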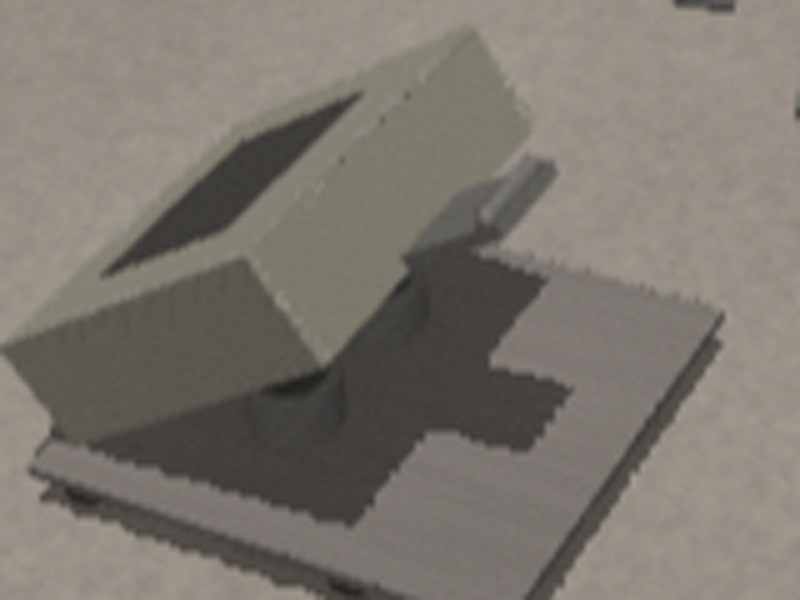

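View pics/c2.png

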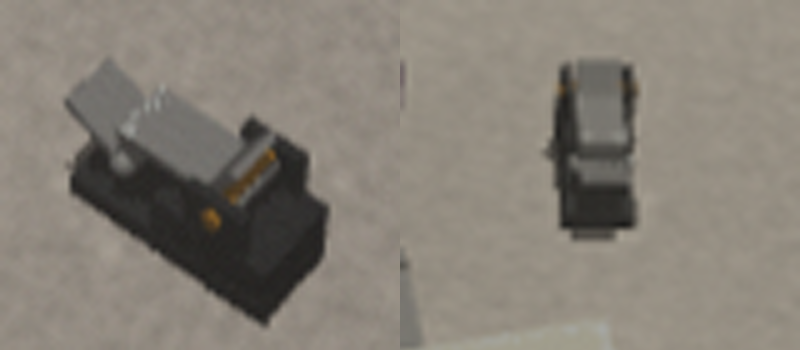

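The grey steel clamp (side 355,371) is confirmed: bright steel upper jaw, dark block, mouth pointing to the cell. The hood is open about 35°, with the tongue and rod at the front, facing the robot. Next I'll fit both poses.

```bash
cat >> h.py <<'E'
from scipy.spatial.transform import Rotation as R
from scipy.optimize import least_squares
def ray(c,px):
    K=np.array(c['intrinsics']);r=R.from_euler('xyz',c['attitude'],degrees=True).as_matrix()
    return r@np.linalg.inv(K)@np.array([px[0],px[1],1.])
def onz(c,px,z):
    d=ray(c,px);o=np.array(c['origin']);return o+d*(z-o[2])/d[2]
def proj(c,p):
    r=R.from_euler('xyz',c['attitude'],degrees=True).as_matrix()
    q=(np.atleast_2d(p)-c['origin'])@r@np.array(c['intrinsics']).T
    return q[:,:2]/q[:,2:]
E
python3 - <<'E'
from h import *
c=cap('side');s=cap('scene')
for n,p,z in [('FR',(344.4,252.4),.017),('FL',(304.5,311),.017),('RL',(206.6,284),.017),
  ('tipL',(329.4,373.4),0),('backL',(368,400),0),('backR',(379.4,385),0)]:
    print(n,onz(c,p,z).round(4))
for n,p,z in [('tip1',(373,234.9),0),('tip2',(386.5,234.9),0)]: print(n,onz(s,p,z).round(4))
w=cap('wrist');print(w['origin'],w['attitude'],get_state()['tcp_pos'],np.array(w['intrinsics']).tolist())
E
```

```text
FR [ 0.5257 -0.0495  0.017 ]
FL [0.5633 0.1117 0.017 ]
RL [0.7476 0.0807 0.017 ]
tipL [0.5022 0.2106 0.    ]
backL [0.4412 0.2435 0.    ]
backR [0.4285 0.2163 0.    ]
tip1 [0.4905 0.1831 0.    ]
tip2 [0.5054 0.2118 0.    ]
[ 0.20051211 -0.64937838  0.3855253 ] [1.63259921e+02 5.87708060e-02 1.13798952e+02] [ 0.27262783 -0.61747967  0.22659112] [[419.1653093900709, 0.0, 312.0729882698212], [0.0, 419.1653093900709, 239.77393395995972], [0.0, 0.0, 1.0]]
```

```bash
cat >> h.py <<'E'
def plan(p,yaw,cur=None,n=1):
    """print slide/turn for n equal calls from the current pose to p,yaw"""
    st=get_state(); 
    x,y=(np.array(st['tcp_pos']),st['eef_rot'][2]) if cur is None else cur
    dp=(np.array(p)-x)/n; dy=((yaw-y+180)%360-180)/n
    for i in range(n):
        a=np.radians(y+i*dy); ax=np.array([[np.cos(a),np.sin(a),0],[np.sin(a),-np.cos(a),0],[0,0,-1]])
        print('slide',(ax@dp/.15).round(4).tolist(),'turn',round(-dy/90,4))
E
python3 -c "
from h import *
plan([.45,.08,.35],-10,n=5)"
```

```text
slide [-0.592, 0.7552, -0.1645] turn -0.3248
slide [-0.8854, 0.3699, -0.1645] turn -0.3248
slide [-0.9533, -0.1097, -0.1645] turn -0.3248
slide [-0.7783, -0.5613, -0.1645] turn -0.3248
slide [-0.405, -0.8699, -0.1645] turn -0.3248
```

Request:
send_rows([
  {"slide":[-0.15,0.19,-0.04],"turn":-0.065,"gripper":0},
  {"slide":[-0.3,0.38,-0.08],"turn":-0.13,"gripper":0},
  {"slide":[-0.44,0.57,-0.12],"turn":-0.195,"gripper":0},
  {"slide":[-0.59,0.755,-0.165],"turn":-0.26,"gripper":0},
  {"slide":[-0.59,0.755,-0.165],"turn":-0.325,"gripper":0},
], newtons=60)

```text
time_s: 1.57
tcp_pos: [0.309, -0.4744, 0.2536]
eef_rot: [-179.8, 0.0, -126.5]
contact_force: [-0.5, 0.1, -0.3]
gripper_width: 0.0598
gripper_force: 0.0
```

Request:
send_rows([
  {"slide":[-0.22,0.09,-0.04],"turn":-0.065,"gripper":0},
  {"slide":[-0.44,0.18,-0.08],"turn":-0.13,"gripper":0},
  {"slide":[-0.66,0.28,-0.12],"turn":-0.195,"gripper":0},
  {"slide":[-0.885,0.37,-0.165],"turn":-0.26,"gripper":0},
  {"slide":[-0.885,0.37,-0.165],"turn":-0.325,"gripper":0},
])

```text
time_s: 1.98
tcp_pos: [0.3446, -0.3349, 0.2781]
eef_rot: [-179.8, -0.0, -97.2]
contact_force: [-0.1, -0.5, -0.7]
gripper_width: 0.0266
gripper_force: 0.0
```

Request:
send_rows([
  {"slide":[-0.24,-0.03,-0.04],"turn":-0.065,"gripper":0},
  {"slide":[-0.48,-0.06,-0.08],"turn":-0.13,"gripper":0},
  {"slide":[-0.72,-0.08,-0.12],"turn":-0.195,"gripper":0},
  {"slide":[-0.953,-0.11,-0.165],"turn":-0.26,"gripper":0},
  {"slide":[-0.953,-0.11,-0.165],"turn":-0.325,"gripper":0},
])

```text
time_s: 2.4
tcp_pos: [0.3803, -0.1952, 0.3026]
eef_rot: [-179.8, -0.1, -67.9]
contact_force: [0.1, -0.9, -0.7]
gripper_width: 0.0007
gripper_force: 0.0
```

Request:
send_rows([
  {"slide":[-0.2,-0.14,-0.04],"turn":-0.065,"gripper":0},
  {"slide":[-0.4,-0.28,-0.08],"turn":-0.13,"gripper":0},
  {"slide":[-0.6,-0.42,-0.12],"turn":-0.195,"gripper":0},
  {"slide":[-0.778,-0.561,-0.165],"turn":-0.26,"gripper":0},
  {"slide":[-0.778,-0.561,-0.165],"turn":-0.325,"gripper":0},
])

```text
time_s: 2.82
tcp_pos: [0.4158, -0.0557, 0.327]
eef_rot: [-179.8, -0.1, -38.7]
contact_force: [-0.3, 0.5, 1.3]
gripper_width: 0.0007
gripper_force: 0.0
```

Request:
send_rows([
  {"slide":[-0.1,-0.22,-0.04],"turn":-0.065,"gripper":0},
  {"slide":[-0.2,-0.44,-0.08],"turn":-0.13,"gripper":0},
  {"slide":[-0.3,-0.65,-0.12],"turn":-0.195,"gripper":0},
  {"slide":[-0.405,-0.87,-0.165],"turn":-0.26,"gripper":0},
  {"slide":[-0.405,-0.87,-0.165],"turn":-0.325,"gripper":0},
])

```text
time_s: 3.23
tcp_pos: [0.451, 0.0844, 0.3511]
eef_rot: [-179.9, -0.1, -9.5]
contact_force: [1.1, -1.5, 0.4]
gripper_width: 0.0006
gripper_force: 0.0
```

```bash
python3 - <<'E'
from h import *
w=cap('wrist','w1.png');st=get_state();print(w['origin'],w['attitude'],st['tcp_pos'],st['eef_rot'],st['joints'],st['time_s'],st['contact_force'],st['gripper_width'])
for t in ('clamp','hood_edge','rod','cell'):
    print(t,[(np.round(d['location'],3).tolist(),round(d['p'],2)) for d in optics.look_for('wrist',t)][:4])
E
```

```text
[0.52722374 0.07100908 0.51017223] [ 1.63307586e+02  4.32552540e-03 -9.94901229e+01] [0.45001085 0.08247249 0.35052117] [-1.79983008e+02 -1.63649208e-02 -9.02520165e+00] [ 3.51704867e+01 -4.10184690e+00 -1.28230695e+01 -7.83234993e-04
 -8.12551993e+01  4.58044330e+01] 3.2833 [-0.19271309  0.60319116 -0.18499889] 0.00044569081880304706
clamp [([0.376, 0.13, 0.029], 0.97), ([0.466, 0.209, 0.036], 0.8)]
hood_edge [([0.598, 0.022, 0.106], 0.56)]
rod [([0.601, 0.015, 0.109], 0.77)]
cell [([0.584, 0.026, 0.015], 0.71)]
```

View pics/w1.png

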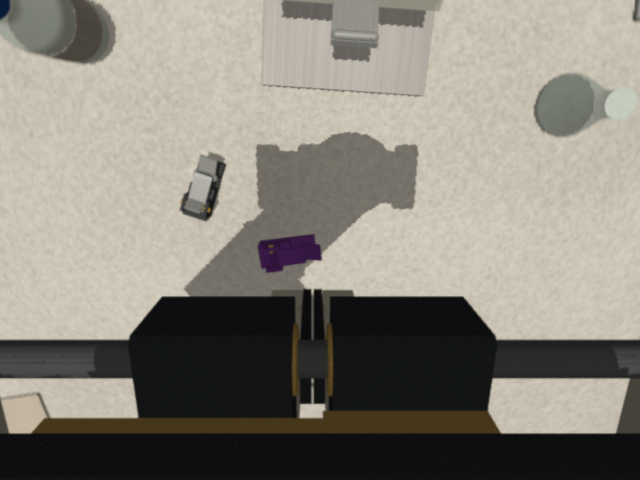

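```bash
python3 - <<'E'
from h import *
w=cap('wrist')
FL=onz(w,(262.5,85),.017);FR=onz(w,(422.5,95),.017);v=FL-FR
print(FL,FR,np.linalg.norm(v),'yaw',np.degrees(np.arctan2(-v[0],v[1])),(FL+FR)/2)
L=onz(w,(267,0),.017);print('left edge yaw',np.degrees(np.arctan2(*(L-FL)[1::-1])))
R_=onz(w,(433,10),.017);print('right edge',np.degrees(np.arctan2(*(R_-FR)[1::-1])))
z=cv2.resize(w['img'][140:230,165:285,::-1],None,fx=6.6,fy=6.6,interpolation=cv2.INTER_CUBIC);cv2.imwrite('pics/c3.png',z)
E
```

```text
[0.56449244 0.11296075 0.017     ] [ 0.52290433 -0.05981073  0.017     ] 0.17770637597240177 yaw -13.534282775362804 [0.54369839 0.02657501 0.017     ]
left edge yaw -15.338437432817278
right edge -13.292964062382113
```

View pics/c3.png

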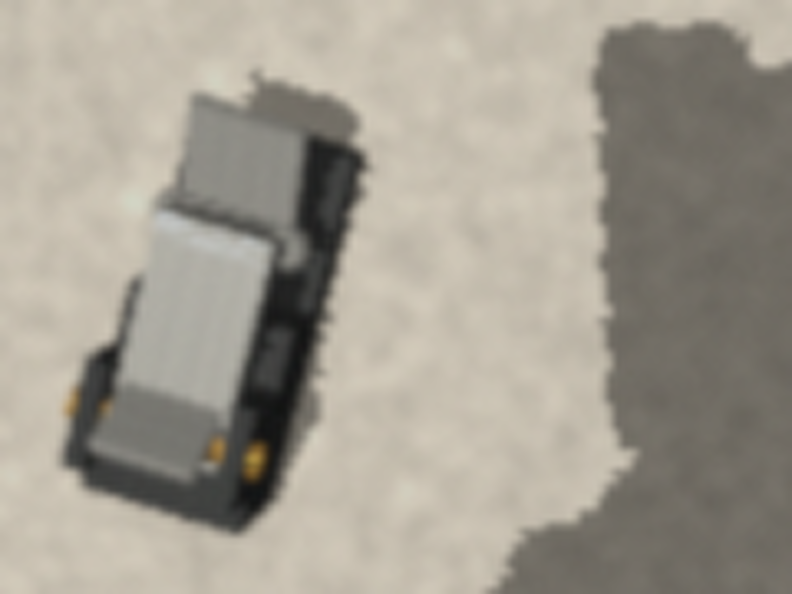

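```bash
python3 - <<'E'
from h import *
w=cap('wrist');f=lambda x,y,z:onz(w,(165+x/6.6,140+y/6.6),z)
a,b=f(85,487,.024),f(240,530,.024);t=f(362,158,.004);e=f(272,495,0.0)
v=a-b;print('back',a,b,np.linalg.norm(v),np.degrees(np.arctan2(-v[0],v[1])),(a+b)/2)
v=t-b;print('side',t,b,np.linalg.norm(v[:2]),np.degrees(np.arctan2(v[1],v[0])))
for z,p,q in ((.049,(155,205),(272,240)),(.049,(195,95),(308,135))):
    m,n=f(*p,z),f(*q,z);v=m-n;print('jaw',np.linalg.norm(v),np.degrees(np.arctan2(-v[0],v[1])),(m+n)/2)
m,n=f(272,240,.049),f(232,410,.045);v=m-n;print('jaw long',np.degrees(np.arctan2(v[1],v[0])))
# side camera consistency
c=cap('side');yaw=np.radians(-28);o=np.array([.471,.2116,0])
print(plan([.66,.0,.2],-13.5))
hx=.5437+.105*np.cos(np.radians(13.5));print('press pt',[.5437+.105*np.cos(np.radians(13.5)),.0266-.105*np.sin(np.radians(13.5))])
E
```

```text
back [0.44123547 0.24112352 0.024     ] [0.42858132 0.21570785 0.024     ] 0.028391621912902155 -26.46814315338564 [0.4349084  0.22841569 0.024     ]
side [0.48796428 0.1827923  0.004     ] [0.42858132 0.21570785 0.024     ] 0.06789528065067146 -28.999288470991708
jaw 0.01980518315160081 -27.163996963627635 [0.48533037 0.19903625 0.049     ]
jaw 0.019167462290589972 -29.894848056788373 [0.50128608 0.18843484 0.049     ]
jaw long -28.754842412116968
slide [1.4761, 0.2715, 1.0027] turn 0.0378
None
press pt [np.float64(0.6457988416417559), np.float64(0.0020882367951299344)]
```

```bash
python3 -c "
from h import *
plan([.646,.002,.17],-13.5,n=2)"
```

```text
slide [0.6909, 0.1374, 0.6014] turn 0.0189
slide [0.6947, 0.1168, 0.6014] turn 0.0189
```

Request:
send_rows([
  {"slide":[0.14,0.03,0.12],"turn":0.01,"gripper":0},
  {"slide":[0.3,0.06,0.25],"turn":0.019,"gripper":0},
  {"slide":[0.45,0.09,0.4],"turn":0.019,"gripper":0},
  {"slide":[0.6,0.12,0.52],"turn":0.019,"gripper":0},
  {"slide":[0.691,0.137,0.601],"turn":0.019,"gripper":0},
])

```text
time_s: 4.05
tcp_pos: [0.5486, 0.04, 0.2579]
eef_rot: [179.9, 0.1, -11.8]
contact_force: [-0.2, 0.1, -0.1]
gripper_width: 0.0004
gripper_force: 0.0
```

Request:
send_rows([
  {"slide":[0.2,0.03,0.15],"turn":0.01,"gripper":0},
  {"slide":[0.4,0.07,0.3],"turn":0.019,"gripper":0},
  {"slide":[0.6,0.1,0.45],"turn":0.019,"gripper":0},
  {"slide":[0.695,0.117,0.6],"turn":0.019,"gripper":0},
  {"slide":[0.695,0.117,0.6],"turn":0.019,"gripper":0},
])

```text
time_s: 4.47
tcp_pos: [0.6459, 0.001, 0.1637]
eef_rot: [179.8, 0.4, -13.6]
contact_force: [-0.8, -0.5, -0.8]
gripper_width: 0.0011
gripper_force: 0.0
```

```bash
python3 -c "
from h import *
cap('side','s2.png')
plan([.646,.002,.17],-13.5)
print(get_state())"
```

```text
slide [0.002, -0.0037, -0.0243] turn -0.0008
{'time_s': 4.5167, 'joints': array([ 1.74052950e+01,  2.04143539e+01, -7.65628955e+00, -2.65104760e-02,
       -6.22923472e+01,  5.90365770e+01]), 'qd': array([ 1.49760288, -3.95534545,  1.02157069,  0.75027159, -1.4792391 ,
       -0.41207262]), 'joint_torque': array([ -0.52177392, -53.84931564,  27.62375593,   6.45995513,
         0.55651221,   0.16599335]), 'tcp_pos': array([0.64557133, 0.00153422, 0.16635306]), 'eef_rot': array([179.83330028,   0.32329975, -13.57099904]), 'contact_force': array([ 0.03358376, -0.201636  ,  0.04290955]), 'moment': array([-0.06100151,  0.21558725, -0.0118537 ]), 'gripper_force': 0.0, 'gripper_width': 0.0005323001013392134}
```

View pics/s2.png

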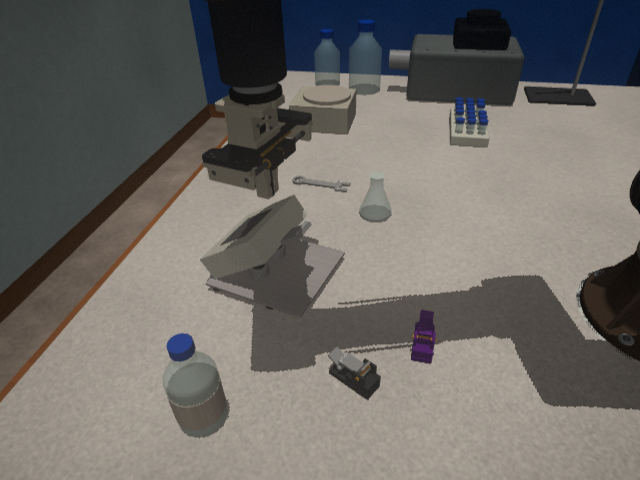

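The shut fingers (267,195) are above the hood top, just behind its front edge (300,200). I'll descend slowly.

Request:
send_rows([
  {"slide":[0,0,0.04],"turn":0,"gripper":0},
  {"slide":[0,0,0.09],"turn":0,"gripper":0},
  {"slide":[0,0,0.14],"turn":0,"gripper":0},
  {"slide":[0,0,0.19],"turn":0,"gripper":0},
  {"slide":[0,0,0.2],"turn":0,"gripper":0},
])

```text
time_s: 4.93
tcp_pos: [0.6455, 0.0038, 0.1393]
eef_rot: [180.0, 0.1, -13.3]
contact_force: [-0.6, -0.2, -0.2]
gripper_width: 0.0002
gripper_force: 0.0
```

Request:
send_rows([
  {"slide":[0,0,0.03],"turn":0,"gripper":0},
  {"slide":[0,0,0.06],"turn":0,"gripper":0},
  {"slide":[0,0,0.09],"turn":0,"gripper":0},
  {"slide":[0,0,0.12],"turn":0,"gripper":0},
  {"slide":[0,0,0.15],"turn":0,"gripper":0},
])

```text
time_s: 5.35
tcp_pos: [0.6469, 0.0036, 0.1178]
eef_rot: [-180.0, -0.1, -13.3]
contact_force: [-0.6, 0.0, 3.4]
gripper_width: 0.0003
gripper_force: 1.3
```

Request:
send_rows([
  {"slide":[0,0,0.03],"turn":0,"gripper":0},
  {"slide":[0,0,0.06],"turn":0,"gripper":0},
  {"slide":[0,0,0.09],"turn":0,"gripper":0},
  {"slide":[0,0,0.12],"turn":0,"gripper":0},
  {"slide":[0,0,0.14],"turn":0,"gripper":0},
])

```text
time_s: 5.77
tcp_pos: [0.6461, 0.0034, 0.0959]
eef_rot: [180.0, 0.0, -13.4]
contact_force: [-0.6, -0.1, 2.9]
gripper_width: 0.0006
gripper_force: 1.4
```

Request:
send_rows([
  {"slide":[0,0,0.03],"turn":0,"gripper":0},
  {"slide":[0,0,0.06],"turn":0,"gripper":0},
  {"slide":[0,0,0.09],"turn":0,"gripper":0},
  {"slide":[0,0,0.12],"turn":0,"gripper":0},
  {"slide":[0,0,0.14],"turn":0,"gripper":0},
])

```text
time_s: 6.18
tcp_pos: [0.646, 0.0034, 0.0748]
eef_rot: [180.0, 0.1, -13.4]
contact_force: [-1.4, 0.7, 3.1]
gripper_width: 0.0003
gripper_force: 1.5
```

Request:
send_rows([
  {"slide":[0,0,0.013],"turn":0,"gripper":0},
  {"slide":[0,0,0.026],"turn":0,"gripper":0},
  {"slide":[0,0,0.04],"turn":0,"gripper":0},
  {"slide":[0,0,0.053],"turn":0,"gripper":0},
  {"slide":[0,0,0.063],"turn":0,"gripper":0},
])

```text
time_s: 6.6
tcp_pos: [0.6464, 0.0035, 0.066]
eef_rot: [-180.0, 0.0, -13.4]
contact_force: [-1.9, 0.3, 3.6]
gripper_width: 0.0002
gripper_force: 1.5
```

Request:
send_rows([
  {"slide":[0,0,0.004],"turn":0,"gripper":0},
  {"slide":[0,0,0.008],"turn":0,"gripper":0},
  {"slide":[0,0,0.012],"turn":0,"gripper":0},
  {"slide":[0,0,0.013],"turn":0,"gripper":0},
  {"slide":[0,0,0.013],"turn":0,"gripper":0},
])

```text
time_s: 7.02
tcp_pos: [0.6465, 0.0035, 0.0642]
eef_rot: [-180.0, -0.0, -13.3]
contact_force: [-0.5, 0.9, 1.6]
gripper_width: 0.0004
gripper_force: 0.9
```

Request:
send_rows([
  {"slide":[0,0,0.003],"turn":0,"gripper":0},
  {"slide":[0,0,0.006],"turn":0,"gripper":0},
  {"slide":[0,0,0.009],"turn":0,"gripper":0},
  {"slide":[0,0,0.01],"turn":0,"gripper":0},
  {"slide":[0,0,0.01],"turn":0,"gripper":0},
])

```text
time_s: 7.43
tcp_pos: [0.6465, 0.0035, 0.0627]
eef_rot: [-180.0, 0.0, -13.3]
contact_force: [-0.7, 0.7, 2.1]
gripper_width: 0.0005
gripper_force: 1.0
```

Request:
send_rows([
  {"slide":[0,0,0.002],"turn":0,"gripper":0},
  {"slide":[0,0,0.003],"turn":0,"gripper":0},
  {"slide":[0,0,0.004],"turn":0,"gripper":0},
  {"slide":[0,0,0.005],"turn":0,"gripper":0},
  {"slide":[0,0,0.005],"turn":0,"gripper":0},
])

```text
time_s: 7.85
tcp_pos: [0.6465, 0.0035, 0.0623]
eef_rot: [180.0, -0.0, -13.3]
contact_force: [-2.7, 0.7, 6.0]
gripper_width: 0.0004
gripper_force: 2.9
```

Request:
send_rows([
  {"slide":[0,0,0.001],"turn":0,"gripper":0},
  {"slide":[0,0,0.002],"turn":0,"gripper":0},
  {"slide":[0,0,0.003],"turn":0,"gripper":0},
  {"slide":[0,0,0.003],"turn":0,"gripper":0},
  {"slide":[0,0,0.003],"turn":0,"gripper":0},
])

```text
time_s: 8.27
tcp_pos: [0.6464, 0.0035, 0.0623]
eef_rot: [-180.0, -0.0, -13.3]
contact_force: [-4.7, 0.3, 9.5]
gripper_width: 0.0007
gripper_force: 4.3
```

The hood is closed: z stopped at 62.3 mm and the force was rising. I'll lift off and go to the clamp.

Request:
send_rows([
  {"slide":[0,0,-0.03],"turn":0,"gripper":0},
  {"slide":[0,0,-0.2],"turn":0,"gripper":0},
  {"slide":[0,0,-0.4],"turn":0,"gripper":0},
  {"slide":[0,0,-0.6],"turn":0,"gripper":0},
  {"slide":[0,0,-0.7],"turn":0,"gripper":0},
])

```text
time_s: 8.68
tcp_pos: [0.6485, 0.0036, 0.1706]
eef_rot: [-179.9, -0.3, -13.3]
contact_force: [1.4, -0.1, 0.9]
gripper_width: 0.0006
gripper_force: 0.0
```

```bash
python3 -c "
from h import *
cap('scene')
for t in ('rod','hood_edge'): print(t,[(np.round(d['location'],3).tolist(),round(d['p'],2)) for d in optics.look_for('scene',t)])
plan([.4526,.219,.165],-28,n=2)
plan([.4526,.219,.165],-28,n=3)"
```

```text
rod [([0.678, 0.002, 0.063], 0.69)]
hood_edge [([0.678, 0.002, 0.062], 0.79), ([0.673, 0.294, 0.079], 0.37)]
slide [-0.7983, -0.548, 0.011] turn 0.0814
slide [-0.8617, -0.4418, 0.011] turn 0.0814
slide [-0.5322, -0.3653, 0.0074] turn 0.0543
slide [-0.5614, -0.3187, 0.0074] turn 0.0543
slide [-0.5865, -0.2698, 0.0074] turn 0.0543
```

Request:
send_rows([
  {"slide":[-0.16,-0.11,0],"turn":0.02,"gripper":1},
  {"slide":[-0.36,-0.25,0],"turn":0.04,"gripper":1},
  {"slide":[-0.56,-0.385,0],"turn":0.06,"gripper":1},
  {"slide":[-0.76,-0.52,0.01],"turn":0.081,"gripper":1},
  {"slide":[-0.798,-0.548,0.01],"turn":0.081,"gripper":1},
])

```text
time_s: 9.25
tcp_pos: [0.5455, 0.1132, 0.1637]
eef_rot: [180.0, 0.1, -20.7]
contact_force: [-1.0, -0.7, 0.1]
gripper_width: 0.0279
gripper_force: 0.0
```

Request:
send_rows([
  {"slide":[-0.2,-0.1,0],"turn":0.02,"gripper":1},
  {"slide":[-0.4,-0.2,0],"turn":0.04,"gripper":1},
  {"slide":[-0.6,-0.31,0],"turn":0.06,"gripper":1},
  {"slide":[-0.8,-0.41,0.01],"turn":0.081,"gripper":1},
  {"slide":[-0.862,-0.442,0.01],"turn":0.081,"gripper":1},
])

```text
time_s: 9.67
tcp_pos: [0.4489, 0.2204, 0.1625]
eef_rot: [180.0, 0.1, -28.0]
contact_force: [-0.4, 0.2, -0.4]
gripper_width: 0.0614
gripper_force: 0.0
```

Request:
send_rows([
  {"slide":[0,0,0],"turn":0,"gripper":1},
  {"slide":[0,0,0],"turn":0,"gripper":1},
  {"slide":[0,0,0],"turn":0,"gripper":1},
  {"slide":[0,0,0],"turn":0,"gripper":1},
  {"slide":[0,0,0],"turn":0,"gripper":1},
])

```text
time_s: 10.08
tcp_pos: [0.4518, 0.2179, 0.1632]
eef_rot: [180.0, 0.0, -28.0]
contact_force: [-0.3, -0.2, 0.2]
gripper_width: 0.087
gripper_force: 0.0
```

```bash
python3 -c "
from h import *
w=cap('wrist','w3.png');s=get_state();print(s['tcp_pos'],s['eef_rot'],s['gripper_width'],w['origin'],w['attitude'])
"
```

```text
[0.45180167 0.21799573 0.16328609] [ 1.79971227e+02  6.78656025e-03 -2.80031793e+01] 0.0875117057462145 [0.52034597 0.18098251 0.32219156] [ 1.63243131e+02 -9.57026573e-02 -1.18028043e+02]
```

View pics/w3.png

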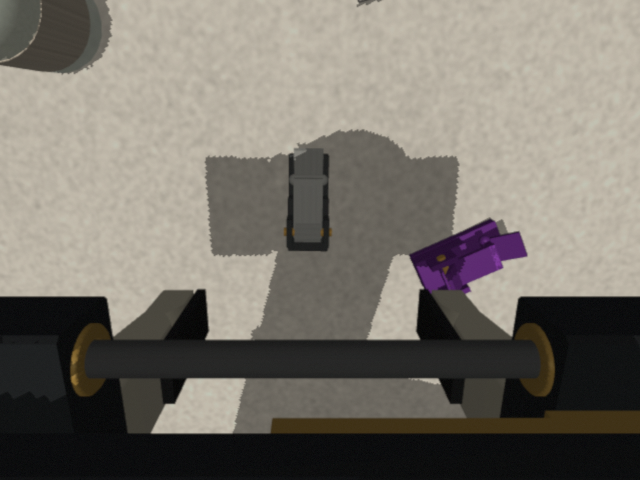

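```bash
python3 -c "
from h import *
w=cap('wrist')
a,b=onz(w,(288,250.5),.024),onz(w,(327.5,251),.024);v=a-b
print(a,b,np.linalg.norm(v),np.degrees(np.arctan2(-v[0],v[1])))
l,r=onz(w,(290,156),.009),onz(w,(329.5,156),.009);print(l,r,np.linalg.norm(l-r))
v=(l+r)/2-(a+b)/2;print(np.degrees(np.arctan2(v[1],v[0])),np.linalg.norm(v[:2]))
m=(a+b)/2;u=v/np.linalg.norm(v[:2]);print('blk',m+u*.02,'front',(l+r)/2-.05*u)
"
```

```text
[0.44188852 0.24265105 0.024     ] [0.42762542 0.21672988 0.024     ] 0.02958619846707382 -28.821744660292982
[0.50130663 0.20897929 0.009     ] [0.4876385  0.18331362 0.009     ] 0.029078247410403782
-29.32420585055457 0.06849199378056987
blk [0.45219421 0.21989545 0.01961993] front [0.45087944 0.220634   0.01995018]
```

```bash
python3 -c "
from h import *
w=cap('wrist')
g=np.radians(-29);u=np.array([np.cos(g),np.sin(g)]);b=np.array([.4352,.2294])
for z in (.028,.032,.036):
  for p in ((285,231),(331,231)): print(z,'x from back',(onz(w,p,z)[:2]-b)@u*1e3, 'lat',(onz(w,p,z)[:2]-b)@np.array([-u[1],u[0]])*1e3)
t=b+u*.026
print(t);plan([*t,.05],-29)
"
```

```text
0.028 x from back 15.557435726746581 lat 16.871371180788657
0.028 x from back 16.115334651382867 lat -16.642478593741806
0.032 x from back 16.675112412658624 lat 16.62813244784228
0.032 x from back 17.2254290009535 lat -16.43023467586271
0.036 x from back 17.792789098570612 lat 16.384893714895895
0.036 x from back 18.335523350524088 lat -16.217990757983635
[0.45794011 0.21679495]
slide [0.0411, -0.0115, 0.756] turn 0.0112
```

```bash
python3 -c "
from h import *
plan([.4614,.2149,.05],-29)
"
```

```text
slide [0.0674, -0.0112, 0.756] turn 0.0112
```

Request:
send_rows([
  {"slide":[0.03,0,0.15],"turn":0.011,"gripper":0.68},
  {"slide":[0.067,-0.011,0.35],"turn":0.011,"gripper":0.68},
  {"slide":[0.067,-0.011,0.5],"turn":0.011,"gripper":0.68},
  {"slide":[0.067,-0.011,0.65],"turn":0.011,"gripper":0.68},
  {"slide":[0.067,-0.011,0.756],"turn":0.011,"gripper":0.68},
])

```text
time_s: 10.65
tcp_pos: [0.4606, 0.2145, 0.0482]
eef_rot: [179.9, 0.0, -29.0]
contact_force: [-1.2, -0.4, -0.0]
gripper_width: 0.0618
gripper_force: 0.0
```

Request:
send_rows([
  {"slide":[0,0,0.06],"turn":0,"gripper":0.68},
  {"slide":[0,0,0.14],"turn":0,"gripper":0.68},
  {"slide":[0,0,0.22],"turn":0,"gripper":0.68},
  {"slide":[0,0,0.28],"turn":0,"gripper":0.68},
  {"slide":[0,0,0.293],"turn":0,"gripper":0.68},
])

```text
time_s: 11.07
tcp_pos: [0.4607, 0.2149, 0.0051]
eef_rot: [179.9, 0.0, -28.9]
contact_force: [-0.8, -0.2, -0.1]
gripper_width: 0.0593
gripper_force: 0.0
```

Request:
send_rows([
  {"slide":[0,0,0],"turn":0,"gripper":0.68},
  {"slide":[0,0,0],"turn":0,"gripper":0.5},
  {"slide":[0,0,0],"turn":0,"gripper":0.3},
  {"slide":[0,0,0],"turn":0,"gripper":0.3},
  {"slide":[0,0,0],"turn":0,"gripper":0.1},
], newtons=10)

```text
time_s: 11.48
tcp_pos: [0.4613, 0.2157, 0.0068]
eef_rot: [-179.9, -0.0, -28.9]
contact_force: [-0.4, 0.2, -0.2]
gripper_width: 0.0382
gripper_force: 0.0
```

Request:
send_rows([
  {"slide":[0,0,0],"turn":0,"gripper":0.1},
  {"slide":[0,0,0],"turn":0,"gripper":0},
  {"slide":[0,0,0],"turn":0,"gripper":0},
  {"slide":[0,0,0],"turn":0,"gripper":0},
  {"slide":[0,0,0],"turn":0,"gripper":0},
], newtons=60)

```text
time_s: 11.9
tcp_pos: [0.4612, 0.2157, 0.0066]
eef_rot: [-180.0, -0.0, -28.9]
contact_force: [-1.3, -0.7, 5.0]
gripper_width: 0.03
gripper_force: 60.0
```

```bash
python3 -c "
from h import *
plan([.4756,.0429,.04],-13.5,cur=(np.array([.4613,.2157,.046]),-28.9))
"
```

```text
slide [0.6402, 0.9625, 0.04] turn -0.1711
```

Request:
send_rows([
  {"slide":[0,0,-0.04],"turn":0,"gripper":0},
  {"slide":[0,0,-0.1],"turn":0,"gripper":0},
  {"slide":[0,0,-0.18],"turn":0,"gripper":0},
  {"slide":[0,0,-0.25],"turn":0,"gripper":0},
  {"slide":[0,0,-0.26],"turn":0,"gripper":0},
])

```text
time_s: 12.32
tcp_pos: [0.4619, 0.2162, 0.0473]
eef_rot: [-179.8, -0.1, -28.9]
contact_force: [0.6, 0.6, -1.1]
gripper_width: 0.0297
gripper_force: 60.0
```

Request:
send_rows([
  {"slide":[0.1,0.14,0.0],"turn":-0.03,"gripper":0},
  {"slide":[0.23,0.34,0.01],"turn":-0.07,"gripper":0},
  {"slide":[0.36,0.54,0.02],"turn":-0.11,"gripper":0},
  {"slide":[0.5,0.75,0.03],"turn":-0.15,"gripper":0},
  {"slide":[0.64,0.962,0.04],"turn":-0.171,"gripper":0},
])

```text
time_s: 12.73
tcp_pos: [0.4749, 0.0414, 0.0392]
eef_rot: [-180.0, -0.0, -13.3]
contact_force: [0.8, -0.3, -0.6]
gripper_width: 0.0295
gripper_force: 60.0
```

Request:
send_rows([
  {"slide":[0,0,0],"turn":0,"gripper":0},
  {"slide":[0,0,0],"turn":0,"gripper":0},
  {"slide":[0,0,0],"turn":0,"gripper":0},
  {"slide":[0,0,0],"turn":0,"gripper":0},
  {"slide":[0,0,0],"turn":0,"gripper":0},
])

```text
time_s: 13.15
tcp_pos: [0.4755, 0.0438, 0.0393]
eef_rot: [-180.0, -0.0, -13.4]
contact_force: [-0.6, 0.5, -1.3]
gripper_width: 0.0295
gripper_force: 60.0
```

```bash
python3 -c "
from h import *
w=cap('wrist','w4.png');s=get_state();print(s['tcp_pos'],s['eef_rot'],s['contact_force'])
"
```

```text
[0.47536594 0.043795   0.03925505] [-1.79991134e+02 -8.26805679e-03 -1.34373726e+01] [-0.13910748 -0.42050464 -0.99225536]
```

View pics/w4.png

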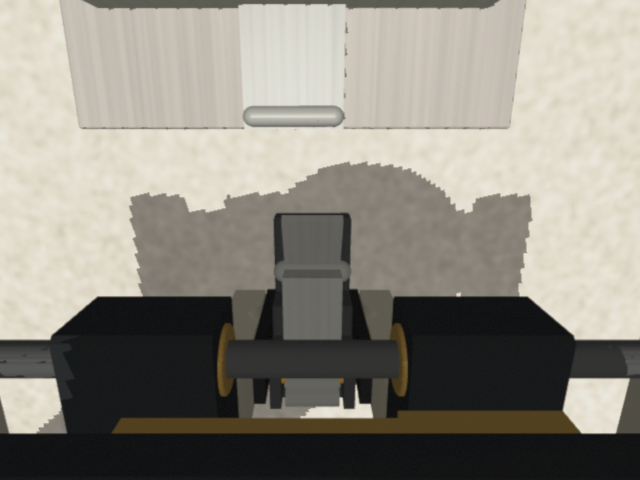

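```bash
python3 -c "
from h import *
w=cap('wrist');s=get_state();p=s['tcp_pos'];a=np.radians(s['eef_rot'][2])
ax=np.array([[np.cos(a),np.sin(a),0],[np.sin(a),-np.cos(a),0]])
L,R_=onz(w,(79.5,128),.017),onz(w,(509.5,128),.017)
v=L-R_;print('yaw',np.degrees(np.arctan2(-v[0],v[1])),'w',np.linalg.norm(v))
print('edge mid tool mm',ax@((L+R_)/2-p)*1e3)
print('rod',ax@(onz(w,(294,116),.024)-p)*1e3,'tongue',ax@(onz(w,(242.5,60),.023)-p)*1e3,ax@(onz(w,(346,60),.023)-p)*1e3)
for z in (.032,.039): print('clamp tip',z,ax@(onz(w,(275,213),z)-p)*1e3,ax@(onz(w,(350.5,213),z)-p)*1e3)
"
```

```text
yaw -13.464489086556656 w 0.17972107808466029
edge mid tool mm [71.93396183 -6.72501828]
rod [76.78170454 -6.63474862] tongue [ 97.54845164 -26.31813014] [97.53688967 13.69888218]
clamp tip 0.032 [ 39.02703807 -14.51697639] [39.00747856 16.16352482]
clamp tip 0.039 [ 40.65588212 -13.88906242] [40.63714623 15.49952625]
```

Request:
send_rows([
  {"slide":[0,-0.02,0.05],"turn":0,"gripper":0},
  {"slide":[0,-0.04,0.1],"turn":0,"gripper":0},
  {"slide":[0,-0.05,0.15],"turn":0,"gripper":0},
  {"slide":[0,-0.05,0.2],"turn":0,"gripper":0},
  {"slide":[0,-0.05,0.213],"turn":0,"gripper":0},
])

```text
time_s: 13.67
tcp_pos: [0.477, 0.0502, 0.0065]
eef_rot: [179.9, 0.0, -13.5]
contact_force: [-6.6, 0.6, 28.8]
gripper_width: 0.0299
gripper_force: 60.0
```

Request:
send_rows([
  {"slide":[0.03,0,0],"turn":0,"gripper":0},
  {"slide":[0.07,0,0],"turn":0,"gripper":0},
  {"slide":[0.11,0,0],"turn":0,"gripper":0},
  {"slide":[0.15,0,0],"turn":0,"gripper":0},
  {"slide":[0.17,0,0],"turn":0,"gripper":0},
])

```text
time_s: 14.08
tcp_pos: [0.5028, 0.0438, 0.007]
eef_rot: [180.0, -0.0, -13.5]
contact_force: [-0.6, 0.6, -1.3]
gripper_width: 0.0296
gripper_force: 60.0
```

Request:
send_rows([
  {"slide":[0.02,0,0],"turn":0,"gripper":0},
  {"slide":[0.04,0,0],"turn":0,"gripper":0},
  {"slide":[0.06,0,0],"turn":0,"gripper":0},
  {"slide":[0.08,0,0],"turn":0,"gripper":0},
  {"slide":[0.08,0,0],"turn":0,"gripper":0},
])

```text
time_s: 14.5
tcp_pos: [0.5138, 0.0412, 0.0075]
eef_rot: [180.0, 0.0, -13.5]
contact_force: [-3.2, 0.8, 4.1]
gripper_width: 0.0298
gripper_force: 60.0
```

```bash
python3 -c "
from h import *
w=cap('wrist');a=w['img'][190:370,200:440,::-1];b=cap('side')['img'][215:350,220:400,::-1]
cv2.imwrite('pics/c5.png',np.hstack([cv2.resize(a,(400,300)),cv2.resize(b,(400,300),interpolation=cv2.INTER_CUBIC)]))
s=get_state();print(s['tcp_pos'],s['contact_force'])
"
```

```text
[0.51356719 0.04126873 0.00748391] [0.20892842 0.38531198 2.11802962]
```

View pics/c5.png

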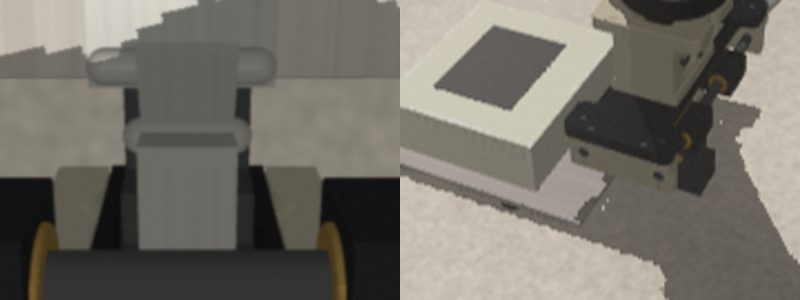

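Nose lies centred on the rod (within ~1 mm), with the lower jaw under the plate edge. I'll push on.

Request:
send_rows([
  {"slide":[0.015,-0.002,0],"turn":0,"gripper":0},
  {"slide":[0.03,-0.004,0],"turn":0,"gripper":0},
  {"slide":[0.045,-0.005,0],"turn":0,"gripper":0},
  {"slide":[0.06,-0.005,0],"turn":0,"gripper":0},
  {"slide":[0.07,-0.005,0],"turn":0,"gripper":0},
])

```text
time_s: 15.02
tcp_pos: [0.5202, 0.0387, 0.007]
eef_rot: [179.8, 0.3, -13.6]
contact_force: [-17.6, 5.3, 15.2]
gripper_width: 0.0294
gripper_force: 60.0
```

Request:
send_rows([
  {"slide":[0.01,0,0],"turn":0,"gripper":0},
  {"slide":[0.02,0,0],"turn":0,"gripper":0},
  {"slide":[0.03,0,0],"turn":0,"gripper":0},
  {"slide":[0.04,0,0],"turn":0,"gripper":0},
  {"slide":[0.05,0,0],"turn":0,"gripper":0},
])

```text
time_s: 15.43
tcp_pos: [0.5295, 0.0375, 0.008]
eef_rot: [179.9, 0.1, -13.5]
contact_force: [-0.5, -0.7, 2.1]
gripper_width: 0.0295
gripper_force: 60.0
```

Request:
send_rows([
  {"slide":[0.01,0,0],"turn":0,"gripper":0},
  {"slide":[0.02,0,0],"turn":0,"gripper":0},
  {"slide":[0.03,0,0],"turn":0,"gripper":0},
  {"slide":[0.035,0,0],"turn":0,"gripper":0},
  {"slide":[0.035,0,0],"turn":0,"gripper":0},
])

```text
time_s: 15.85
tcp_pos: [0.5367, 0.0369, 0.0077]
eef_rot: [-180.0, -0.0, -13.5]
contact_force: [-3.2, 2.5, 6.1]
gripper_width: 0.0296
gripper_force: 61.2
```

Request:
send_rows([
  {"slide":[0.005,0,0],"turn":0,"gripper":0},
  {"slide":[0.01,0,0],"turn":0,"gripper":0},
  {"slide":[0.015,0,0],"turn":0,"gripper":0},
  {"slide":[0.018,0,0],"turn":0,"gripper":0},
  {"slide":[0.018,0,0],"turn":0,"gripper":0},
])

```text
time_s: 16.27
tcp_pos: [0.5366, 0.0362, 0.0074]
eef_rot: [179.9, 0.2, -13.5]
contact_force: [-11.1, 7.1, 12.9]
gripper_width: 0.0297
gripper_force: 65.7
```

Request:
send_rows([
  {"slide":[0,0,-0.006],"turn":0,"gripper":0},
  {"slide":[0,0,-0.006],"turn":0,"gripper":0.35},
  {"slide":[0,0,-0.006],"turn":0,"gripper":0.45},
  {"slide":[-0.01,0,-0.006],"turn":0,"gripper":0.6},
  {"slide":[-0.02,0,-0.006],"turn":0,"gripper":0.6},
])

```text
time_s: 16.68
tcp_pos: [0.5359, 0.0366, 0.008]
eef_rot: [180.0, -0.0, -13.5]
contact_force: [0.3, 0.3, 0.7]
gripper_width: 0.0453
gripper_force: 0.0
```

Request:
send_rows([
  {"slide":[0,0,0],"turn":0,"gripper":0.6},
  {"slide":[0,0,-0.1],"turn":0,"gripper":0.6},
  {"slide":[0,0,-0.25],"turn":0,"gripper":0.6},
  {"slide":[0,0,-0.4],"turn":0,"gripper":0.6},
  {"slide":[0,0,-0.5],"turn":0,"gripper":0.6},
])

```text
time_s: 17.1
tcp_pos: [0.537, 0.0369, 0.0852]
eef_rot: [-179.9, -0.1, -13.5]
contact_force: [-0.4, 0.5, -0.2]
gripper_width: 0.0524
gripper_force: 0.0
```

```bash
python3 -c "
from h import *
plan([.4559,.047,.085],-13.5)
s=get_state();print(s['tcp_pos'],s['contact_force'],s['gripper_width'],s['joints'])
"
```

```text
slide [-0.5415, 0.0607, 0.0012] turn -0.0001
[0.53700328 0.03688432 0.08518685] [-0.39824418  0.53289212 -0.18826371] 0.052417629782801935 [ 2.48239610e+01  1.56083398e+01 -2.72064906e+01  3.61775600e-02
 -4.70569536e+01  5.16461549e+01]
```

Request:
send_rows([
  {"slide":[-0.1,0,0],"turn":0,"gripper":0},
  {"slide":[-0.25,0,0],"turn":0,"gripper":0},
  {"slide":[-0.4,0,0],"turn":0,"gripper":0},
  {"slide":[-0.5,0,0],"turn":0,"gripper":0},
  {"slide":[-0.53,0,0],"turn":0,"gripper":0},
])

```text
time_s: 17.52
tcp_pos: [0.4569, 0.0553, 0.0833]
eef_rot: [-180.0, 0.0, -13.5]
contact_force: [-0.2, -0.8, -0.6]
gripper_width: 0.0245
gripper_force: 0.0
```

```bash
python3 - <<'E'
from h import *
w=cap('wrist');s=get_state();p=s['tcp_pos'];a=np.radians(s['eef_rot'][2])
ax=np.array([[np.cos(a),np.sin(a),0],[np.sin(a),-np.cos(a),0]])
print(p,s['eef_rot'],s['time_s'])
im=cv2.cvtColor(w['img'],cv2.COLOR_RGB2GRAY)
# expected projections of home clamp and edge
e=np.array([.5437,.0266])+0
seat=p[:2]
def P(x,y,z): # tool mm -> px
    return proj(w,np.array([*(p[:2]+ax[:,:2].T@np.array([x,y])/1e3),z]))[0].round(1)
print('pred back L/R',P(50,-15,.026),P(50,15,.026),'front',P(90,0,.019))
cv2.imwrite('pics/w6.png',w['img'][:,:,::-1])
c=int(P(50,0,.026)[0])
for col in (c-60,c-6,c+6,c+60): print(col,im[60:300:4,col].tolist())
r=int(P(60,0,.026)[1]); print(r,im[r,c-60:c+60:2].tolist())
for t in ('clamp','clamp_back','rod'): print(t,[(np.round(d['location'],3).tolist(),round(d['p'],2)) for d in optics.look_for('wrist',t)])
E
```

```text
[0.45745919 0.05542659 0.08353101] [-1.79960375e+02 -2.06035860e-02 -1.34872515e+01] 17.5667
pred back L/R [280.8 168.8] [339.3 168.8] front [310.   86.7]
250 [192, 192, 192, 192, 192, 192, 116, 216, 219, 220, 218, 214, 212, 214, 214, 215, 208, 209, 214, 216, 214, 213, 211, 212, 216, 218, 214, 210, 214, 217, 177, 126, 128, 128, 126, 124, 125, 121, 123, 124, 125, 124, 123, 121, 123, 126, 120, 118, 122, 121, 117, 119, 117, 116, 125, 124, 121, 125, 87, 87]
304 [213, 213, 213, 213, 212, 213, 211, 212, 211, 210, 210, 210, 209, 208, 193, 138, 136, 139, 135, 137, 147, 78, 76, 76, 77, 76, 77, 197, 131, 126, 121, 122, 125, 128, 130, 128, 121, 122, 123, 123, 122, 123, 130, 128, 128, 129, 131, 127, 125, 129, 131, 129, 128, 128, 121, 125, 124, 129, 125, 123]
316 [211, 210, 211, 211, 210, 210, 209, 208, 209, 208, 208, 206, 205, 205, 191, 137, 135, 138, 135, 138, 148, 77, 76, 76, 75, 75, 63, 117, 125, 126, 127, 125, 128, 129, 131, 130, 124, 119, 122, 123, 125, 125, 128, 130, 127, 125, 126, 128, 125, 122, 123, 121, 124, 123, 122, 125, 125, 126, 128, 125]
370 [195, 195, 193, 194, 193, 193, 183, 215, 216, 213, 217, 218, 212, 211, 216, 219, 219, 222, 220, 218, 216, 217, 217, 176, 123, 126, 127, 128, 123, 124, 126, 131, 130, 129, 128, 126, 128, 127, 125, 124, 124, 124, 127, 127, 126, 125, 129, 125, 124, 126, 128, 129, 126, 128, 125, 126, 128, 125, 87, 86]
148 [211, 214, 214, 213, 213, 215, 217, 220, 219, 217, 215, 213, 214, 217, 220, 187, 81, 79, 79, 74, 33, 57, 77, 76, 78, 78, 77, 76, 78, 78, 78, 76, 77, 76, 77, 78, 77, 77, 77, 77, 74, 75, 64, 55, 77, 77, 78, 112, 221, 223, 221, 218, 216, 216, 218, 217, 218, 216, 215, 213]
clamp [([0.538, 0.033, 0.04], 0.66), ([0.373, 0.097, 0.024], 0.56)]
clamp_back [([0.541, 0.034, 0.041], 0.71), ([0.371, 0.094, 0.026], 0.7), ([0.565, 0.035, 0.021], 0.67)]
rod [([0.565, 0.039, 0.021], 0.82)]
```

```bash
python3 - <<'E'
from h import *
w=cap('wrist');s=get_state();p=s['tcp_pos'];a=np.radians(s['eef_rot'][2])
ax=np.array([[np.cos(a),np.sin(a),0],[np.sin(a),-np.cos(a),0]])
im=cv2.cvtColor(w['img'],cv2.COLOR_RGB2GRAY).astype(float)
T=lambda x,y,z:(ax@(onz(w,(x,y),z)-p)*1e3).round(1)
# back edge: last dark row per column
for c in range(284,344,6): print(c,[int(v) for v in im[140:176:2,c]])
for r in (100,110,130,150,160): print(r,[int(v) for v in im[r,270:356:2]])
for r in (70,80): print('plate',r,[int(v) for v in im[r,60:150:3]],[int(v) for v in im[r,470:560:3]])
c=cap('scene')
print([(np.round(d['location'],3).tolist(),round(d['p'],2)) for d in optics.look_for('scene','clamp')])
for n,q in (('old',cv2.imread('pics/scene0.png')),('new',c['img'][:,:,::-1])):
    h=cv2.cvtColor(q,cv2.COLOR_BGR2HSV);m=cv2.inRange(h,(130,80,30),(160,255,255));M=cv2.moments(m[180:240,290:370]);print(n,M['m10']/max(M['m00'],1)+290,M['m01']/max(M['m00'],1)+180,M['m00']/255)
E
```

```text
284 [83, 81, 85, 87, 87, 90, 91, 90, 89, 90, 162, 213, 215, 218, 219, 218, 217, 218]
290 [80, 77, 80, 78, 77, 78, 78, 78, 77, 77, 78, 80, 78, 79, 78, 79, 117, 211]
296 [140, 139, 151, 149, 127, 79, 77, 77, 76, 78, 78, 77, 77, 77, 76, 76, 117, 213]
302 [139, 138, 147, 148, 135, 80, 78, 78, 78, 78, 79, 78, 78, 77, 78, 77, 104, 127]
308 [138, 138, 148, 149, 134, 80, 79, 77, 78, 78, 78, 78, 78, 78, 78, 78, 78, 124]
314 [139, 138, 148, 149, 124, 80, 78, 77, 78, 77, 77, 76, 77, 77, 73, 40, 86, 123]
320 [139, 138, 148, 148, 124, 78, 77, 77, 77, 78, 78, 76, 43, 39, 40, 39, 86, 125]
326 [139, 138, 148, 149, 125, 78, 78, 77, 77, 77, 77, 78, 75, 54, 38, 38, 90, 130]
332 [139, 137, 147, 149, 124, 78, 76, 75, 75, 74, 67, 63, 60, 41, 37, 39, 89, 126]
338 [127, 99, 61, 50, 50, 47, 49, 50, 50, 59, 75, 75, 42, 39, 40, 40, 87, 125]
100 [218, 218, 215, 214, 215, 215, 214, 171, 76, 81, 80, 90, 211, 216, 214, 216, 216, 214, 210, 212, 216, 215, 213, 211, 208, 210, 214, 215, 209, 208, 212, 210, 209, 178, 57, 77, 78, 72, 171, 214, 212, 213, 215]
110 [219, 218, 218, 220, 222, 222, 222, 180, 75, 80, 81, 90, 2
[... 802 characters left out ...]
 217, 220, 220, 219, 218, 215, 215, 216, 213, 210, 207, 213, 218, 216, 191, 195, 195, 189, 191] [189, 190, 189, 186, 183, 187, 185, 181, 215, 216, 215, 211, 209, 209, 214, 221, 224, 221, 214, 206, 203, 209, 213, 212, 210, 211, 215, 217, 215, 217]
plate 80 [216, 211, 209, 210, 210, 214, 217, 218, 218, 216, 220, 222, 217, 214, 215, 217, 219, 221, 223, 222, 221, 217, 213, 214, 218, 184, 194, 197, 192, 190] [190, 190, 188, 185, 185, 185, 185, 178, 220, 221, 218, 217, 219, 219, 218, 217, 214, 215, 217, 217, 217, 214, 215, 218, 219, 218, 219, 212, 209, 210]
[([0.534, 0.036, 0.04], 0.75), ([0.384, 0.144, 0.024], 0.64)]
old 328.48636363636365 206.6727272727273 220.0
new 335.7457627118644 209.0 177.0
```

```bash
python3 - <<'E'
from h import *
w=cap('wrist');s=get_state();p=s['tcp_pos'];a=np.radians(s['eef_rot'][2])
ax=np.array([[np.cos(a),np.sin(a),0],[np.sin(a),-np.cos(a),0]])
im=cv2.cvtColor(w['img'],cv2.COLOR_RGB2GRAY).astype(float)
T=lambda x,y,z:(ax@(onz(w,(x,y),z)-p)*1e3).round(2)
def sub(c,lo,hi,s):
    g=np.diff(im[lo:hi,c])*s;k=g.argmax();return lo+k+.5
for c in (230,250,375,400): r=sub(c,70,100,1);print('edge',c,r,T(c,r,.017))
for c in (292,300,306,318,330,336): r=sub(c,160,180,1);print('back',c,r,T(c,r,.024),T(c,r,.026))
r=100
for z in (.04,.042):print('cheeks',T(284.5,r,z),T(345.5,r,z))
print('plate mid',(T(134.5,80,.017)+T(492.5,80,.017))/2)
E
```

```text
edge 230 88.5 [ 89.96 -40.91]
edge 250 88.5 [ 89.95 -30.8 ]
edge 375 91.5 [88.51 32.47]
edge 400 88.5 [89.94 45.06]
back 292 171.5 [49.09 -9.83] [49.35 -9.74]
back 300 171.5 [49.09 -5.69] [49.35 -5.64]
back 306 171.5 [49.08 -2.58] [49.35 -2.56]
back 318 171.5 [49.08  3.63] [49.35  3.6 ]
back 330 171.5 [49.08  9.85] [49.34  9.76]
back 336 171.5 [49.08 12.95] [49.34 12.84]
cheeks [ 83.76 -12.06] [83.75 15.84]
cheeks [ 83.7  -11.94] [83.69 15.69]
plate mid [93.97   1.345]
```

Clamp measures square (back edge flat), within 0.6 mm laterally and ~0.6 mm of home. I'll give one confirming push on its back with shut fingers.

Request:
send_rows([
  {"slide":[0,0.005,0.1],"turn":0,"gripper":0},
  {"slide":[0,0.011,0.25],"turn":0,"gripper":0},
  {"slide":[0,0.011,0.4],"turn":0,"gripper":0},
  {"slide":[0,0.011,0.48],"turn":0,"gripper":0},
  {"slide":[0,0.011,0.5],"turn":0,"gripper":0},
])

```text
time_s: 18.33
tcp_pos: [0.4572, 0.0527, 0.006]
eef_rot: [179.8, 0.2, -13.6]
contact_force: [0.1, 0.6, 1.0]
gripper_width: 0.0005
gripper_force: 0.0
```

Request:
send_rows([
  {"slide":[0.05,0,0],"turn":0,"gripper":0},
  {"slide":[0.1,0,0],"turn":0,"gripper":0},
  {"slide":[0.15,0,0],"turn":0,"gripper":0},
  {"slide":[0.19,0,0],"turn":0,"gripper":0},
  {"slide":[0.21,0,0],"turn":0,"gripper":0},
])

```text
time_s: 18.75
tcp_pos: [0.4907, 0.0463, 0.0089]
eef_rot: [-179.9, -0.1, -13.6]
contact_force: [-0.3, 0.4, -1.0]
gripper_width: 0.0006
gripper_force: 0.0
```

Request:
send_rows([
  {"slide":[0.01,0,0],"turn":0,"gripper":0},
  {"slide":[0.02,0,0],"turn":0,"gripper":0},
  {"slide":[0.03,0,0],"turn":0,"gripper":0},
  {"slide":[0.035,0,0],"turn":0,"gripper":0},
  {"slide":[0.035,0,0],"turn":0,"gripper":0},
])

```text
time_s: 19.17
tcp_pos: [0.494, 0.045, 0.0082]
eef_rot: [180.0, 0.0, -13.5]
contact_force: [-0.6, -0.2, 0.2]
gripper_width: 0.0005
gripper_force: 0.0
```

Request:
send_rows([
  {"slide":[0.004,0,0],"turn":0,"gripper":0},
  {"slide":[0.008,0,0],"turn":0,"gripper":0},
  {"slide":[0.012,0,0],"turn":0,"gripper":0},
  {"slide":[0.014,0,0],"turn":0,"gripper":0},
  {"slide":[0.014,0,0],"turn":0,"gripper":0},
])

```text
time_s: 19.58
tcp_pos: [0.4961, 0.0445, 0.0082]
eef_rot: [180.0, 0.0, -13.5]
contact_force: [-0.4, -0.4, -0.3]
gripper_width: 0.0
gripper_force: 0.0
```

Request:
send_rows([
  {"slide":[0.003,0,0],"turn":0,"gripper":0},
  {"slide":[0.006,0,0],"turn":0,"gripper":0},
  {"slide":[0.008,0,0],"turn":0,"gripper":0},
  {"slide":[0.008,0,0],"turn":0,"gripper":0},
  {"slide":[0.008,0,0],"turn":0,"gripper":0},
])

```text
time_s: 20.0
tcp_pos: [0.4969, 0.0442, 0.0081]
eef_rot: [180.0, 0.0, -13.5]
contact_force: [-2.4, 1.3, 1.2]
gripper_width: 0.0005
gripper_force: 1.3
```

Contact. A little more, watching the force.

Request:
send_rows([
  {"slide":[0.002,0,0],"turn":0,"gripper":0},
  {"slide":[0.004,0,0],"turn":0,"gripper":0},
  {"slide":[0.006,0,0],"turn":0,"gripper":0},
  {"slide":[0.006,0,0],"turn":0,"gripper":0},
  {"slide":[0.006,0,0],"turn":0,"gripper":0},
])

```text
time_s: 20.42
tcp_pos: [0.4973, 0.0439, 0.0079]
eef_rot: [180.0, 0.1, -13.5]
contact_force: [-4.1, 2.9, 1.0]
gripper_width: 0.0006
gripper_force: 2.8
```

Request:
send_rows([
  {"slide":[0.002,0,0],"turn":0,"gripper":0},
  {"slide":[0.004,0,0],"turn":0,"gripper":0},
  {"slide":[0.006,0,0],"turn":0,"gripper":0},
  {"slide":[0.006,0,0],"turn":0,"gripper":0},
  {"slide":[0.006,0,0],"turn":0,"gripper":0},
])

```text
time_s: 20.83
tcp_pos: [0.4972, 0.0436, 0.0077]
eef_rot: [179.9, 0.2, -13.6]
contact_force: [-7.7, 4.4, 2.7]
gripper_width: 0.0003
gripper_force: 4.6
```

Request:
send_rows([
  {"slide":[0.003,0,0],"turn":0,"gripper":0},
  {"slide":[0.006,0,0],"turn":0,"gripper":0},
  {"slide":[0.008,0,0],"turn":0,"gripper":0},
  {"slide":[0.01,0,0],"turn":0,"gripper":0},
  {"slide":[0.01,0,0],"turn":0,"gripper":0},
])

```text
time_s: 21.25
tcp_pos: [0.497, 0.0431, 0.0072]
eef_rot: [179.9, 0.3, -13.6]
contact_force: [-13.3, 7.4, 3.7]
gripper_width: 0.0004
gripper_force: 7.2
```

Request:
send_rows([
  {"slide":[-0.03,0,0],"turn":0,"gripper":0},
  {"slide":[-0.1,0,0],"turn":0,"gripper":0},
  {"slide":[-0.2,0,0],"turn":0,"gripper":0},
  {"slide":[-0.28,0,0],"turn":0,"gripper":0},
  {"slide":[-0.29,0,0],"turn":0,"gripper":0},
])

```text
time_s: 21.67
tcp_pos: [0.4561, 0.0535, 0.0082]
eef_rot: [180.0, 0.0, -13.5]
contact_force: [-0.1, -0.1, -1.1]
gripper_width: 0.0002
gripper_force: 0.0
```

Request:
send_rows([
  {"slide":[0,0,-0.2],"turn":0,"gripper":0},
  {"slide":[0,0,-0.4],"turn":0,"gripper":0},
  {"slide":[0,0,-0.6],"turn":0,"gripper":0},
  {"slide":[0,0,-0.7],"turn":0,"gripper":0},
  {"slide":[0,0,-0.7],"turn":0,"gripper":0},
])

```text
time_s: 22.08
tcp_pos: [0.4607, 0.0549, 0.1172]
eef_rot: [-179.7, -0.4, -13.5]
contact_force: [0.1, 0.0, -0.3]
gripper_width: 0.0005
gripper_force: 0.0
```

```bash
python3 - <<'E'
from h import *
w=cap('wrist','w7.png');s=get_state();p=s['tcp_pos'];a=np.radians(s['eef_rot'][2]);print(p,s['time_s'])
ax=np.array([[np.cos(a),np.sin(a),0],[np.sin(a),-np.cos(a),0]])
im=cv2.cvtColor(w['img'],cv2.COLOR_RGB2GRAY).astype(float)
T=lambda x,y,z:(ax@(onz(w,(x,y),z)-p)*1e3).round(2)
P=lambda x,y,z:proj(w,np.array([*(p[:2]+ax[:,:2].T@np.array([x,y])/1e3),z]))[0]
r0=int(P(53,0,.026)[1]);e0=int(P(94,0,.017)[1]);print(r0,e0)
def sub(c,lo,hi):
    g=np.diff(im[lo:hi,c]);k=g.argmax();return lo+k+.5
for y in (-45,-35,35,45):
    c=int(P(94,y,.017)[0]);r=sub(c,e0-12,e0+14);print('edge',T(c,r,.017))
for y in (-11,-6,0,6,11):
    c=int(P(53,y,.026)[0]);r=sub(c,r0-14,r0+16);print('back',T(c,r,.026))
print([(np.round(d['location'],3).tolist(),round(d['p'],2)) for d in optics.look_for('wrist','clamp')])
for cam in ('scene','side'):
  cap(cam)
  for t in ('flask','bottle','wrench','clamp','hood_edge'): print(cam,t,[(np.round(d['location'],3).tolist(),round(d['p'],2)) for d in optics.look_for(cam,t)][:2])
E
```

```text
[0.45959835 0.05447617 0.11524259] 22.1333
159 87
edge [ 88.29 -45.68]
edge [ 88.84 -35.66]
edge [88.85 34.74]
edge [89.4  44.67]
back [ 49.73 -11.07]
back [49.74 -6.33]
back [49.74 -0.4 ]
back [49.74  5.52]
back [49.75 10.85]
[([0.543, 0.034, 0.039], 0.91)]
scene flask [([0.51, -0.218, 0.043], 0.87), ([0.681, -0.014, 0.061], 0.28)]
scene bottle [([0.672, 0.294, 0.082], 0.61)]
scene wrench [([0.636, -0.317, 0.006], 0.59)]
scene clamp [([0.383, 0.133, 0.024], 0.56), ([0.536, 0.032, 0.041], 0.52)]
scene hood_edge [([0.678, 0.0, 0.064], 0.62), ([0.507, -0.222, 0.043], 0.4)]
side flask [([0.531, 0.041, 0.03], 0.69)]
side bottle [([0.645, 0.329, 0.092], 0.69)]
side wrench [([0.62, -0.315, 0.01], 0.66)]
side clamp [([0.371, 0.154, 0.032], 0.82), ([0.531, 0.043, 0.031], 0.73)]
side hood_edge [([0.65, 0.042, 0.064], 0.79)]
```

```bash
python3 -c "
from h import *
print(order.close_job())"
```

```text
the job is handed in; nothing more can be done
None
```

The hood is closed, the clamp is home and square on the front edge over the middle of the tongue, and the job is handed in. The flask, bottle and wrench were not moved. The snap behind the rod is inferred from the clamp reaching its stop and the push force peaking then dropping, not from a direct view.

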